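# Blue clay roller from the rack to the bench rest

### The job

The blue roller is wanted for the next slab: lift it out of the wooden storage rack and set it down gently, not dropped, in the empty green rest, lying in both of the rest's notches and centred lengthwise. Leave the other two rollers lying where they are in the rack.

Things in the scene. Friction and masses are not known exactly. Their poses are not given: they have to be found in the camera images.
- blue_center (a point): centre of the blue plastic roller, the one to move: a loose cylinder 32 mm in diameter, 200 mm long, 100 to 210 g, lying level in one of the rack's three places, its axis 50 mm above the table. x axis along the roller; y and z turn as it rolls. Fingers fit from above at its middle: 114 mm clear along it between the rack's rails, 58 mm clear to the next roller on each side.
- rest_seat (a point): where a roller's centre belongs when seated in the empty green rest (fixed), 50 mm above the table; x axis along the seated roller, either way round; z up. The rest: a 190 x 90 x 8 mm board with two 16 mm thick rails 65 mm either side of this point along x, each with one 45-degree V notch, 37 mm wide at the rail's top, 46 mm above the table. Rack and rest may swap sides of the bench.
- orange_center (a point): centre of the orange plastic roller, same size, in another place of the rack; x axis along it. Leave it. The fixed wooden rack: a 190 x 250 x 8 mm board with two 16 mm thick rails across the rollers, 130 mm apart, rail tops 46 mm above the table, each with three 45-degree V notches at 90 mm pitch. Rollers lie up to 10 mm off its middle lengthwise.
- brown_center (a point): centre of the dark brown wooden roller, same size, in another place of the rack; x axis along it. Leave it. Also on the bench, 0.78 m or more ahead of the robot, beyond rack and rest: a red mug 100 mm tall and a clear water bottle 200 mm tall.
There are look-alikes about, which are no part of the job. There is more than one size of the part that bears blue_center; the job needs the largest.

How it is judged:
On the way:
1. the blue roller is lifted clear of the rack (height (world z) of blue_center above 0.065 m and contact force between the fingers and blue_roller above 0.5 N), for 0.2 s.
At the end, for the whole second after the job is handed in: The blue roller lies at rest in both notches of the green rest: its centre within 20 mm of the seat point in plan and within 5 mm in height, its axis within 10 degrees of the seat's; the orange and brown rollers are within 20 mm of where they started (horizontal distance between blue_center and rest_seat below 0.02 m and z of blue_center in the frame of rest_seat between -0.005 and 0.005 m and angle between the x axis of blue_center and the x axis of rest_seat, either way round below 0.175 rad and linear speed of blue_roller below 0.02 m/s and distance of each of orange_center, brown_center from where it was at the start of the episode below 0.02 m); the robot touches nothing.
It fails at once if the blue roller was dropped (falling free faster than 0.7 m/s, about 25 mm of fall) (linear speed of blue_roller above 0.7 m/s and contact force between anything else and blue_roller below 0.05 N).
It fails at once if another roller was moved more than 20 mm (distance of any of orange_center, brown_center from where it was at the start of the episode above 0.02 m).
It also fails if it takes over 38 s, if anything falls off the work surface, if the arm or the gripper's body presses on something with over 40 N, if the wrist force passes 120 N, or if a joint passes its speed limit or range.

### The arm

A 6-joint arm with a two-finger parallel gripper is mounted at the origin on the work surface. World frame = base frame: x ahead of the robot, y to its left, z up, the work surface at z = 0. Lengths are in m, angles in rad, forces in N, time in s.
With the tool pointing down it reaches from about 0.425 to 0.95 m from the base axis. Payload 3.5 kg.
Tool frame: the origin (TCP) lies at the very end of the fingers, on their centre line; the grasp point (between the pads) lies behind it (ctrl.grasp_offset is the z of the grasp point in the tool frame, in m); z points along the fingers, x is the direction in which the jaws open and shut, and the axes are right-handed (so a half turn about z gives the same grasp; the last joint's range is limited). The gripper opens to 85 mm and grips with 20 to 120 N. Pads are 22 mm wide; open, the fingers measure 114 mm over their backs; the gripper's body (76 mm by 85 mm) begins 54 mm behind the grasp point. The pads swing forward as they close: fully open they stand 13 mm farther back than shut.
Start: joints at [1.072, 0.286, 1.577, -0, 1.279, -0.15], TCP at [0.231, 0.634, 0.204] pointing down, gripper open.
Joint ranges: [-2.77, 2.77], [-0.9, 2.22], [0.21, 2.48], [-1.53, 4.67], [0.24, 2.81], [-2.84, 2.84]. Speed limits (rad/s): [2.79, 2.79, 3.14, 3.14, 3.14, 3.14].

### API

Orientations are given as a unit quaternion [x, y, z, w].
In Python, from plant import ctrl gives the robot as it stands.
- The arm moves only by the shell command python3 -m jog 'ROWS' [FORCE]. ROWS is JSON, a list of rows, each an object with "grip": the closure, from 0 (fully open) to 1 (shut); "xyz": the shift along the tool's x, y, z in m, a list of three; "dr": the turn, a rotation vector about the tool's x, y, z in rad, a list of three. A call has 1 to 12 rows; each row is the pose to reach, as a shift and turn from the pose commanded when the call began, along the tool's axes at that moment; what a row does not reach only later rows make up. A row lasts 1/12 s, in which the tool goes at most 41.7 mm and 7.16 degrees, less where a joint would pass 70% of its speed; a pose out of reach is approached as far as the arm can. A call with a gripper value outside its range is refused whole. The fingers move at their own pace and stop on an object; FORCE is the grip in N (left out, the last holds). Time passes only in rows, so rows that repeat a pose let the fingers close. It gives the time, the measured TCP pose, the force and the opening at its end, in the units of the state.
- ctrl.get_state(): the state, without advancing time (a new reading comes with each control period).
- ctrl.read_camera(name): name is "scene" or "top"; returns the picture (480x640x3 uint8, red, green, blue); there is no depth.
- ctrl.get_calibration(name): a dict with "mtx" (3x3 intrinsics, pixels), "k1" (the pictures are not rectified: a ray, as slopes to the right and down, at radius r is drawn at 1 + k1 r^2 times it, then the intrinsics apply), "R" (3x3) and "t" (3): a world point X has camera coordinates R X + t. Camera axes: x right, y down, z forward; pixel columns grow to the right and rows downward; lengths in m; the calibration is good to about 2 mm. A picture is of the moment at which its call begins. get_calibration takes no time and is no camera call.
- ctrl.sign_off(): hands the job in, once; it reports no verdict.
The state is a dict: "time": time; "qpos": joint angles; "dq": joint speeds; "joint_efforts": joint torques, N m; "eef_pos": TCP position; "tcp_rot": TCP orientation; "contact_force": force on the tool from outside, world axes, zero at the start; "wrist_torque": the same for the moment, N m; "opening": opening from 0.0 (shut) to 1.0 (fully open).
Only numpy, scipy, OpenCV 4.12 (cv2) and the standard library are available. Lean on these libraries where they do the work, as an engineer would, in place of code of your own. Each camera call takes 0.05 s, during which the arm holds its last target.

## Working session

There is one attempt and no reset: what is moved stays moved. The work goes in short steps, Python scripts to look and compute and a shell command to move; the robot and the scene stay as the last step left them, time stands still between calls to the robot, and variables do not carry over. Pictures are saved under pics/ and viewed, and the job is handed in when it is done.

```bash
ls; mkdir -p pics
python3 - <<'E'
from plant import ctrl
import cv2,json
for n in("scene","top"):
    im=ctrl.read_camera(n); cv2.imwrite(f"pics/{n}0.png",im[:,:,::-1])
    print(n,ctrl.get_calibration(n))
print(ctrl.get_state(), ctrl.grasp_offset)
E
```

```text
pics
scene {'mtx': array([[539.71518534,   0.        , 312.19161325],
       [  0.        , 539.71518534, 230.7981559 ],
       [  0.        ,   0.        ,   1.        ]]), 'k1': 0.014955556021990172, 'R': array([[ 0.10886453,  0.99386077, -0.01973044],
       [ 0.55980962, -0.07769745, -0.82497048],
       [-0.8214388 ,  0.07876473, -0.56483132]]), 't': array([-0.05067154, -0.17457301,  1.64511992])}
top {'mtx': array([[455.77232261,   0.        , 319.30271157],
       [  0.        , 455.77232261, 235.27957472],
       [  0.        ,   0.        ,   1.        ]]), 'k1': -0.047977428825814225, 'R': array([[-0.02442969, -0.99937338, -0.02561312],
       [-0.9972754 ,  0.02614629, -0.06897926],
       [ 0.06960573,  0.02385819, -0.99728924]]), 't': array([0.01397056, 0.43456962, 0.92655564])}
{'time': 0.1, 'qpos': array([ 1.07198814e+00,  2.87134741e-01,  1.57801814e+00, -2.37236375e-05,
        1.27866814e+00, -1.49990753e-01]), 'dq': array([-0.00056575, -0.0007084 , -0.00225686,  0.00044193, -0.00043338,
       -0.00144914]), 'joint_efforts': array([-1.31637039e-04, -4.07291257e+01, -2.93705070e+01, -2.04598273e-04,
        3.30904986e-03,  1.78146564e-06]), 'eef_pos': array([0.23035582, 0.63376791, 0.2025539 ]), 'tcp_rot': array([ 8.19078320e-01,  5.73680630e-01, -9.92824367e-04,  5.05808178e-04]), 'contact_force': array([ 0.21609959,  0.00106774, -0.4501563 ]), 'wrist_torque': array([-0.0353235 , -0.00979551, -0.0118591 ]), 'opening': 1.0072711432237627} -0.0187
```

View pics/scene0.png

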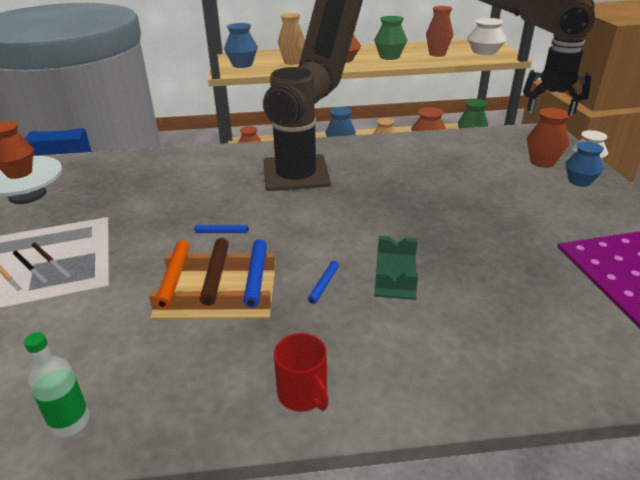

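View pics/top0.png

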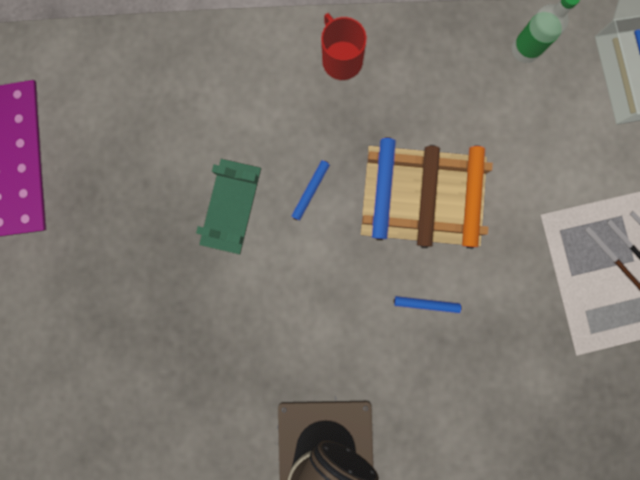

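Blue candidates in the top view: a roller in the rack at (384,188), a thin stick at (311,190) and a thin stick at (428,304). The first is the largest, and it lies in the rack. Next come a close crop and measurements.

```bash
cat > h.py <<'E'
import numpy as np,cv2
from plant import ctrl
def ray(n,px):
    c=ctrl.get_calibration(n);px=np.atleast_2d(np.array(px,float))
    # iterative inverse of x(1+k r^2)
    K=c["mtx"];d=(px-K[:2,2])/np.array([K[0,0],K[1,1]]);u=d.copy()
    for _ in range(20): u=d/(1+c["k1"]*(u**2).sum(1,keepdims=True))
    r=np.c_[u,np.ones(len(u))]@c["R"]
    return -c["R"].T@c["t"],r
def onz(n,px,z):
    o,r=ray(n,px); return o+r*((z-o[2])/r[:,2])[:,None]
def proj(n,X):
    c=ctrl.get_calibration(n);X=np.atleast_2d(X)@c["R"].T+c["t"];u=X[:,:2]/X[:,2:]
    u=u*(1+c["k1"]*(u**2).sum(1,keepdims=True));return u*c["mtx"][0,0]+c["mtx"][:2,2]
def blobs(im,lo,hi,amin=60):
    m=cv2.inRange(cv2.cvtColor(im,cv2.COLOR_RGB2HSV),lo,hi)
    n,l,s,ce=cv2.connectedComponentsWithStats(m)
    return [(l==i,s[i],ce[i]) for i in range(1,n) if s[i,4]>amin]
E
python3 - <<'E'
from h import *
for n in("scene","top"):
    im=cv2.imread(f"pics/{n}0.png")[:,:,::-1].copy()
    for col,lo,hi,z in(("blue",(105,150,60),(125,255,255),.05),("green",(65,60,30),(90,255,200),.03)):
        for m,s,ce in blobs(im,lo,hi):
            p=np.argwhere(m)[:,::-1]
            cnt=cv2.minAreaRect(p.astype(np.float32))
            w=onz(n,p,z)[:,:2]; c,sz,a=cv2.minAreaRect((w*1000).astype(np.float32))
            print(n,col,ce.round(1),s[4],"world rect",np.round(c,1),np.round(sz,1),round(a,1), "mean",w.mean(0).round(4))
t=cv2.imread("pics/top0.png")
a=cv2.resize(t[140:270,185:265],None,fx=4.5,fy=4.5,interpolation=cv2.INTER_CUBIC)
b=cv2.resize(t[130:260,350:500],None,fx=2.9,fy=4.5,interpolation=cv2.INTER_CUBIC)
cv2.imwrite("pics/crop_t.png",np.hstack([a,b]))
s=cv2.imread("pics/scene0.png")
cv2.imwrite("pics/crop_s.png",cv2.resize(s[220:320,145:435],None,fx=2.7,fy=2.7*1,interpolation=cv2.INTER_CUBIC))
E
```

```text
scene blue [ 58.9 141.5] 1314 world rect [-239.6 -747.1] [189.  234.7] 0.5 mean [-0.2347 -0.7462]
scene blue [220.7 228.5] 413 world rect [ 346.1 -211. ] [129.3  30.4] 82.1 mean [ 0.3462 -0.2104]
scene blue [255.1 272.5] 848 world rect [ 521.7 -129.6] [ 30.2 228.9] 83.1 mean [ 0.5263 -0.1303]
scene blue [323.3 281.5] 385 world rect [576.9  13.2] [ 19.9 144.6] 60.5 mean [0.5781 0.0127]
scene green [391.7  18.6] 99 world rect [-1681.9   686.8] [119.1 186.3] 76.0 mean [-1.7118  0.6958]
scene green [392.1  30.3] 64 world rect [-1466.3   647.2] [ 91.2 213.4] 71.6 mean [-1.4617  0.6396]
scene green [479.8 116.7] 86 world rect [-275.9  670.3] [ 46.7 128. ] 77.2 mean [-0.2667  0.6733]
scene green [396.2 268.2] 2348 world rect [518.8 186. ] [ 89.9 221.9] 75.6 mean [0.5282 0.1829]
scene green [ 35.3 342. ] 355 world rect [ 659.9 -555.9] [58.2 36.1] 32.6 mean [ 0.6605 -0.5562]
scene green [ 59.5 398.7] 2245 world rect [ 801.6 -472.3] [135.6  69. ] 32.0 mean [ 0.8038 -0.4729]
top blue [383.2 188. ] 1274 world rect [ 525.3 -128.3] [ 26.5 202. ] 83.0 mean [ 0.5241 -0.1281]
top blue [310.2 189.7] 494 world rect [524.5  18.2] [ 16.1 127.4] 60.1 mean [0.5245 0.0182]
top blue [427.4 304.3] 522 world rect [ 290.8 -207.1] [128.9  15.6] 82.1 mean [ 0.2908 -0.207 ]
top green [569.1   2.6] 95 world rect [ 916.7 -546.4] [35.5 16. ] 89.5 mean [ 0.9187 -0.5441]
top green [530.4  42.7] 545 world rect [ 834.  -461.2] [63.1 76.9] 49.6 mean [ 0.8297 -0.4531]
top green [229.2 206. ] 3678 world rect [501. 191.] [ 97.4 182.3] 75.3 mean [0.4993 0.1865]
```

View pics/crop_t.png

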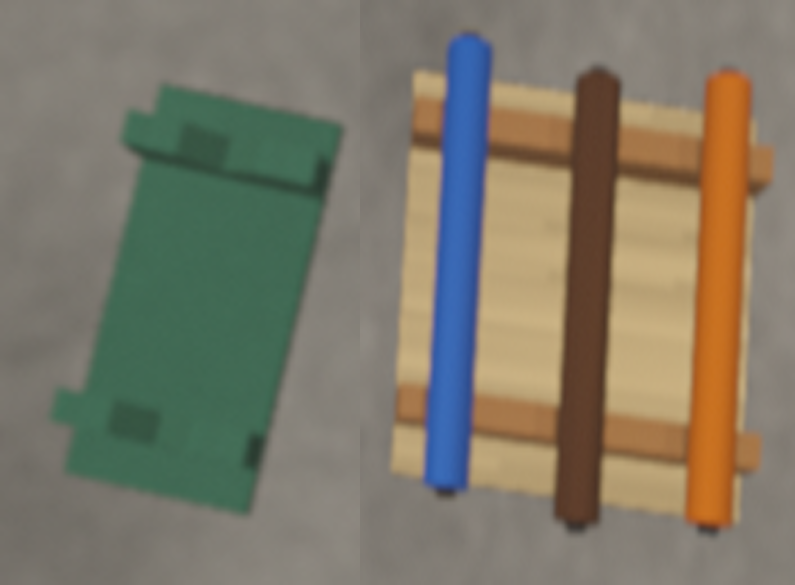

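View pics/crop_s.png

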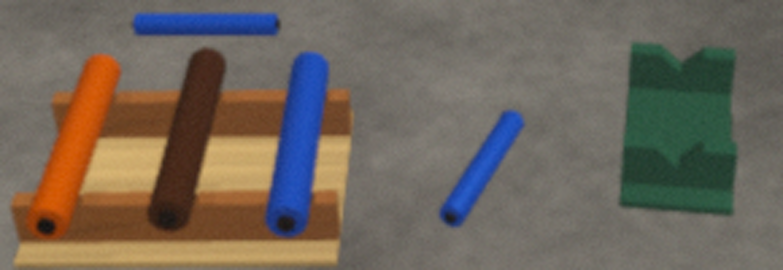

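Run:
```python
from h import *
C=lambda l:[(185+x/4.5-.39,140+y/4.5-.39) for x,y in l]
b=onz("top",C([(163,85),(343,125),(248,515),(67,472)]),.008)
print("board",b.mean(0),np.linalg.norm(np.diff(b,axis=0),axis=1)); d=(b[0]+b[1]-b[2]-b[3]);print("ang",np.degrees(np.arctan2(d[1],d[0])))
v=onz("top",C([(228,150),(158,428)]),.0275);d=v[0]-v[1];print("valley top",v,v.mean(0),np.linalg.norm(d),np.degrees(np.arctan2(d[1],d[0])))
# rail top ends z=.046 : left ends corner mid
r=onz("top",C([(126,128),(57,405)]),.046);print("rail left ends",r,r.mean(0))
s=onz("scene",[(393.9,280.4),(398,246.7)],.0275);d=s[1]-s[0];print("valley scene",s,np.degrees(np.arctan2(d[1],d[0])))
# blue: triangulate centroid and end fits
o=[];D=[]
for n in("top","scene"):
    im=cv2.imread(f"pics/{n}0.png")[:,:,::-1].copy()
    bl=[x for x in blobs(im,(105,150,30),(125,255,255)) if np.hypot(*(x[2]-((383,188) if n=="top" else (255,272))))<10][0]
    oo,r=ray(n,bl[2]);o.append(oo);r=r[0]/np.linalg.norm(r[0]);D.append(r)
    p=np.argwhere(bl[0])[:,::-1];w=onz(n,p,.05)[:,:2];print(n,w.mean(0))
    u,sv,vt=np.linalg.svd(w-w.mean(0),full_matrices=False);a=vt[0]*np.sign(vt[0,0]);q=(w-w.mean(0))@a
    print(" ang",np.degrees(np.arctan2(a[1],a[0])),"extent mid",w.mean(0)+a*(q.max()+q.min())/2,q.max()-q.min())
A=sum(np.eye(3)-np.outer(d,d) for d in D);B=sum((np.eye(3)-np.outer(d,d))@oo for d,oo in zip(D,o));print("tri",np.linalg.solve(A,B)); print("cams",o)
from scipy.spatial.transform import Rotation as R
print(R.from_quat(ctrl.get_state()["tcp_rot"]).as_matrix().round(3))
```

```text
board [0.50240175 0.18933335 0.008     ] [0.0880362  0.1880378  0.08775695]
ang -14.447568678213802
valley top [[0.5680413  0.17375783 0.0275    ]
 [0.4404418  0.20733714 0.0275    ]] [0.50424155 0.19054749 0.0275    ] 0.13194394020234115 -14.743773422363713
rail left ends [[0.57570084 0.21641836 0.046     ]
 [0.4505823  0.24856989 0.046     ]] [0.51314157 0.23249412 0.046     ]
valley scene [[0.56865004 0.16825335 0.0275    ]
 [0.4482792  0.20673145 0.0275    ]] 162.27284719870988
top [ 0.524137   -0.12810021]
 ang -7.0322269448783805 extent mid [ 0.52532983 -0.12824736] 0.20197657719947198
scene [ 0.52626789 -0.13030422]
 ang -6.69212197674234 extent mid [ 0.52164554 -0.12976186] 0.22900591151663408
tri [ 0.52445955 -0.12967394  0.04614736]
cams [array([ 0.36923331, -0.01950652,  0.95437809]), array([ 1.45460931, -0.09278085,  0.7841979 ])]
[[ 0.342  0.94  -0.001]
 [ 0.94  -0.342 -0.002]
 [-0.002 -0.    -1.   ]]
```

Blue roller: centre about (0.525, -0.1285), axis at -7°. Rest seat: about (0.503, 0.190), axis at -14.5°. Both come from the top view, and the scene view agrees on the blue roller to within 4 mm. I'll go over at the current height, well above everything.

```bash
python3 -m jog '[{"grip":0,"xyz":[-0.309,0.42,0],"dr":[0,0,-0.227]},{"grip":0,"xyz":[-0.309,0.42,0],"dr":[0,0,-0.227]},{"grip":0,"xyz":[-0.309,0.42,0],"dr":[0,0,-0.227]},{"grip":0,"xyz":[-0.309,0.42,0],"dr":[0,0,-0.227]},{"grip":0,"xyz":[-0.309,0.42,0],"dr":[0,0,-0.227]},{"grip":0,"xyz":[-0.309,0.42,0],"dr":[0,0,-0.227]},{"grip":0,"xyz":[-0.309,0.42,0],"dr":[0,0,-0.227]},{"grip":0,"xyz":[-0.309,0.42,0],"dr":[0,0,-0.227]},{"grip":0,"xyz":[-0.309,0.42,0],"dr":[0,0,-0.227]},{"grip":0,"xyz":[-0.309,0.42,0],"dr":[0,0,-0.227]},{"grip":0,"xyz":[-0.309,0.42,0],"dr":[0,0,-0.227]},{"grip":0,"xyz":[-0.309,0.42,0],"dr":[0,0,-0.227]}]'
cat >> h.py <<'E'
from scipy.spatial.transform import Rotation as Rt
def to(x,y,ang):
    s=ctrl.get_state();M=Rt.from_quat(s["tcp_rot"]).as_matrix();d=np.array([x,y,s["eef_pos"][2]])-s["eef_pos"]
    a=np.degrees(np.arctan2(M[1,0],M[0,0]))
    print("t",s["time"],"pos",s["eef_pos"].round(4),"jaw",a.round(2),"tilt",M[:,2].round(4),"open",round(s["opening"],3),"F",s["contact_force"].round(2))
    print("tool shift",(M.T@d).round(4),"dr z",round(-np.radians(ang-a),4))
E
python3 -c "
from h import *
to(.525,-.1285,83)"
```

```text
time: 1.1
eef_pos: [0.5083, 0.2163, 0.2034]
tcp_rot: [0.749, 0.663, -0.0, -0.0]
contact_force: [0.7, 0.5, 0.5]
opening: 1.001
t 1.1 pos [0.5083 0.2163 0.2034] jaw 83.02 tilt [-5.e-04 -0.e+00 -1.e+00] open 1.001 F [0.7  0.49 0.48]
tool shift [-0.3402  0.0585  0.    ] dr z 0.0003
```

```bash
python3 -m jog '[{"grip":0,"xyz":[-0.34,0.058,0],"dr":[0,0,0]},{"grip":0,"xyz":[-0.34,0.058,0],"dr":[0,0,0]},{"grip":0,"xyz":[-0.34,0.058,0],"dr":[0,0,0]},{"grip":0,"xyz":[-0.34,0.058,0],"dr":[0,0,0]},{"grip":0,"xyz":[-0.34,0.058,0],"dr":[0,0,0]},{"grip":0,"xyz":[-0.34,0.058,0],"dr":[0,0,0]},{"grip":0,"xyz":[-0.34,0.058,0],"dr":[0,0,0]},{"grip":0,"xyz":[-0.34,0.058,0],"dr":[0,0,0]},{"grip":0,"xyz":[-0.34,0.058,0],"dr":[0,0,0]},{"grip":0,"xyz":[-0.34,0.058,0],"dr":[0,0,0]},{"grip":0,"xyz":[-0.34,0.058,0],"dr":[0,0,0]},{"grip":0,"xyz":[-0.34,0.058,0],"dr":[0,0,0]}]' >/dev/null
python3 -c "
from h import *
to(.525,-.1285,83)
cv2.imwrite('pics/s1.png',ctrl.read_camera('scene')[:,:,::-1])
to(.525,-.1285,83)"
```

```text
t 2.1 pos [ 0.5239 -0.1251  0.2034] jaw 83.06 tilt [-9.e-04  1.e-03 -1.e+00] open 0.999 F [-0.46 -0.06  0.19]
tool shift [-0.0032  0.0015 -0.    ] dr z 0.0011
t 2.15 pos [ 0.524  -0.1248  0.2035] jaw 83.11 tilt [-6.e-04  7.e-04 -1.e+00] open 1.001 F [0.72 0.15 0.01]
tool shift [-0.0036  0.0015 -0.    ] dr z 0.002
```

View pics/s1.png

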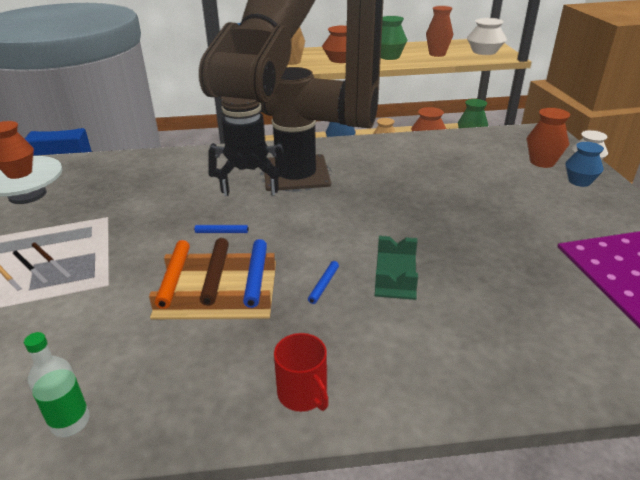

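```bash
python3 -m jog '[{"grip":0,"xyz":[-0.0035,0.0015,0.04],"dr":[0,0,0]},{"grip":0,"xyz":[-0.0035,0.0015,0.08],"dr":[0,0,0]},{"grip":0,"xyz":[-0.0035,0.0015,0.11],"dr":[0,0,0]},{"grip":0,"xyz":[-0.0035,0.0015,0.11],"dr":[0,0,0]},{"grip":0,"xyz":[-0.0035,0.0015,0.11],"dr":[0,0,0]}]' >/dev/null
python3 -c "
from h import *
to(.525,-.1285,83)
cv2.imwrite('pics/s2.png',cv2.resize(ctrl.read_camera('scene')[120:330,140:420,::-1],None,fx=2.8,fy=2.8))
im=ctrl.read_camera('top')[:,:,::-1];cv2.imwrite('pics/t2.png',cv2.resize(im[120:280,340:520],None,fx=3.7,fy=3.7))
print(proj('scene',[.525,-.1285,.2035]))"
```

```text
t 2.5667 pos [ 0.524  -0.128   0.0924] jaw 83.14 tilt [-0.004  0.002 -1.   ] open 0.996 F [ 0.43 -0.49  1.19]
tool shift [-0.0004  0.0011 -0.    ] dr z 0.0025
[[250.09510039 211.67480965]]
```

View pics/s2.png

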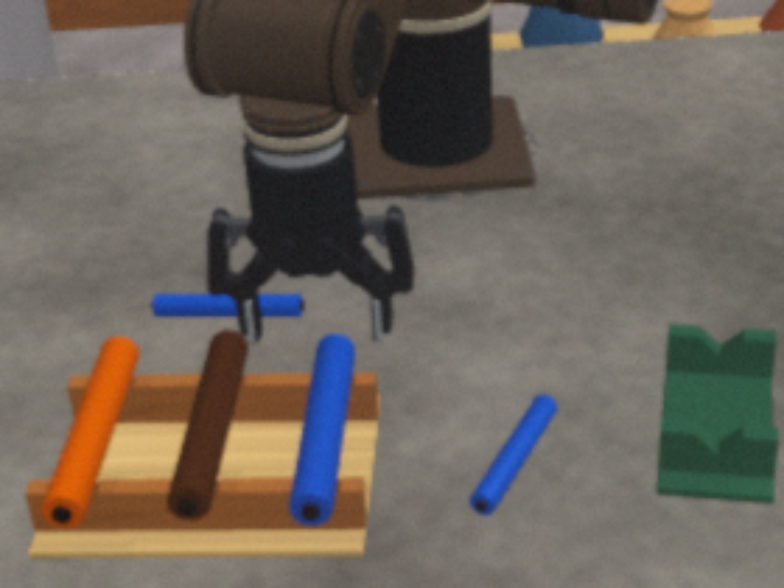

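View pics/t2.png

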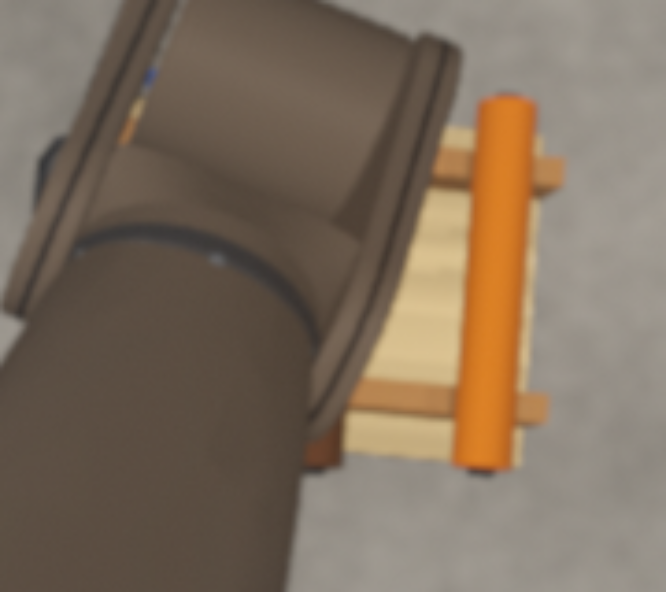

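```bash
python3 -c "
from h import *
M=Rt.from_quat(ctrl.get_state()['tcp_rot']).as_matrix();p=np.array([.524,-.128,.0924])
for z in(0,-.013):
  for x in(-.0425,.0425,0): print(z,x,proj('scene',p+M@[x,0,z]))
print(onz('scene',[(230.7,240.7),(274.3,240),(252.5,240.4)],.105))
print('roller',proj('scene',[.525,-.1285,.05]))
"
```

```text
0 -0.0425 [[234.87480108 255.54743828]]
0 0.0425 [[274.61206294 255.22082389]]
0 0 [[254.7323972 255.383734 ]]
-0.013 -0.0425 [[234.26892071 250.63932253]]
-0.013 0.0425 [[274.25879647 250.3045227 ]]
-0.013 0 [[254.2527108  250.47162283]]
[[ 0.48039279 -0.1783263   0.105     ]
 [ 0.49076839 -0.08376042  0.105     ]
 [ 0.48577197 -0.13103466  0.105     ]]
roller [[256.06438703 271.24081724]]
```

The open fingertips appear about 10 px higher in the scene view than predicted. I'll shut the fingers here, above the roller, to check where the TCP is against the picture.

```bash
python3 -m jog '[{"grip":1,"xyz":[0,0,0],"dr":[0,0,0]},{"grip":1,"xyz":[0,0,0],"dr":[0,0,0]},{"grip":1,"xyz":[0,0,0],"dr":[0,0,0]},{"grip":1,"xyz":[0,0,0],"dr":[0,0,0]},{"grip":1,"xyz":[0,0,0],"dr":[0,0,0]},{"grip":1,"xyz":[0,0,0],"dr":[0,0,0]},{"grip":1,"xyz":[0,0,0],"dr":[0,0,0]},{"grip":1,"xyz":[0,0,0],"dr":[0,0,0]}]' 40
python3 -c "
from h import *
to(.525,-.1285,83)
im=ctrl.read_camera('scene')[:,:,::-1].copy()
c=cv2.resize(im[170:290,180:330],None,fx=5,fy=5,interpolation=cv2.INTER_CUBIC)
p=proj('scene',ctrl.get_state()['eef_pos'])[0];print(p)
cv2.circle(c,tuple(int(v) for v in (p-[180,170])*5),4,(0,255,255),1)
cv2.imwrite('pics/s3.png',c)"
```

```text
time: 3.33
eef_pos: [0.5251, -0.13, 0.0938]
tcp_rot: [0.749, 0.663, -0.0, -0.0]
contact_force: [0.8, 0.1, -0.5]
opening: 0.004
t 3.3333 pos [ 0.5251 -0.13    0.0938] jaw 83.02 tilt [-1.e-04  1.e-04 -1.e+00] open 0.004 F [ 0.77  0.12 -0.46]
tool shift [ 0.0014 -0.0003  0.    ] dr z 0.0003
[253.76872394 255.2779656 ]
```

View pics/s3.png

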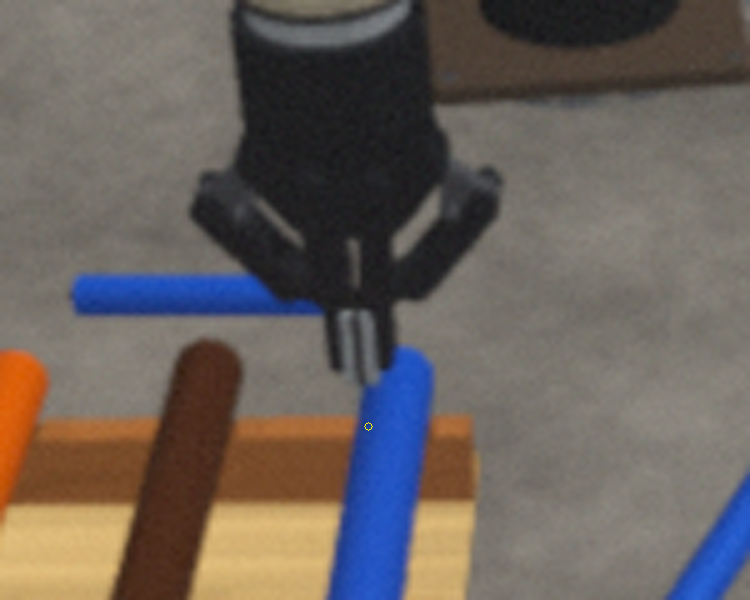

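```bash
python3 -c "
from h import *
for n in('scene','top'):
  print(n,'base',proj(n,[[0,0,0],[0,0,.02]]).round(1).tolist())
im=ctrl.read_camera('top');cv2.imwrite('pics/t3.png',im[:,:,::-1])
# base plate corners seen in scene0: front edge
print(onz('scene',[(269,187),(329,184),(265,165),(327,158)],0.0).round(3))
print(onz('top',[(279,404),(371,403)],0.02).round(3))
"
```

```text
scene base [[295.6, 173.5], [295.3, 167.7]]
top base [[326.1, 446.8], [326.0, 450.7]]
[[ 0.071 -0.084  0.   ]
 [ 0.079  0.092  0.   ]
 [-0.07  -0.09   0.   ]
 [-0.089  0.108  0.   ]]
[[ 0.095  0.093  0.02 ]
 [ 0.093 -0.093  0.02 ]]
```

View pics/t3.png

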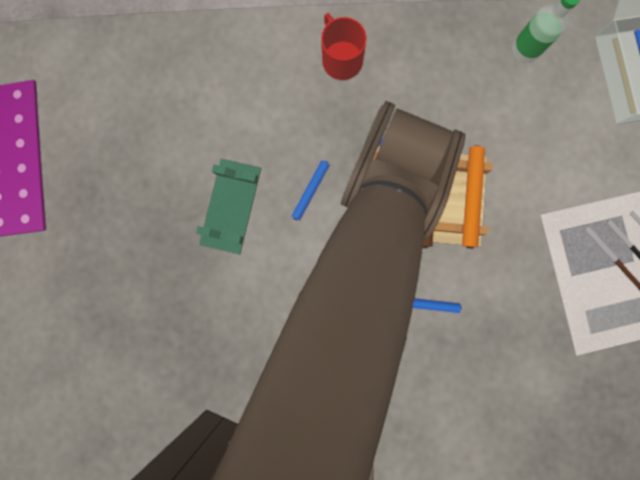

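The image tip sits 9 px above the projected TCP, which could be about 24 mm in z or about 30 mm in x. I'll tilt about tool y. If the error lies along the fingers, the tip will shift sideways in the picture. If it lies in x, it won't.

```bash
cat >> h.py <<'E'
def tip(name,half=60,f=5):
    s=ctrl.get_state();im=ctrl.read_camera('scene')[:,:,::-1].copy()
    M=Rt.from_quat(s["tcp_rot"]).as_matrix();P=np.array([s["eef_pos"]+M@[0,0,z] for z in(0,-.03,-.06,-.1)]);p=proj('scene',P)
    o=np.maximum(p[0].astype(int)-half-10,0)
    c=cv2.resize(im[o[1]:o[1]+2*half,o[0]:o[0]+2*half+20],None,fx=f,fy=f,interpolation=cv2.INTER_CUBIC)
    for q in p: cv2.circle(c,tuple(int(v) for v in (q+.5-o)*f),4,(0,255,255),1)
    cv2.imwrite(name,c);print("tcp px",p.round(1).tolist(),"crop origin",o,"pos",s["eef_pos"].round(4),s["time"])
E
python3 -m jog '[{"grip":1,"xyz":[0,0,-0.04],"dr":[0,0,0]},{"grip":1,"xyz":[0,0,-0.06],"dr":[0,0.12,0]},{"grip":1,"xyz":[0,0,-0.06],"dr":[0,0.24,0]},{"grip":1,"xyz":[0,0,-0.06],"dr":[0,0.36,0]},{"grip":1,"xyz":[0,0,-0.06],"dr":[0,0.48,0]},{"grip":1,"xyz":[0,0,-0.06],"dr":[0,0.5,0]},{"grip":1,"xyz":[0,0,-0.06],"dr":[0,0.5,0]},{"grip":1,"xyz":[0,0,-0.06],"dr":[0,0.5,0]}]' 
python3 -c "
from h import *
tip('pics/s4.png')"
```

```text
time: 4.1
eef_pos: [0.525, -0.1299, 0.1534]
tcp_rot: [0.726, 0.642, 0.185, -0.164]
contact_force: [0.2, 0.8, -0.4]
opening: -0.004
tcp px [[251.5, 232.2], [243.4, 221.6], [235.1, 210.8], [223.6, 195.9]] crop origin [181 162] pos [ 0.525  -0.1299  0.1534] 4.1
```

View pics/s4.png

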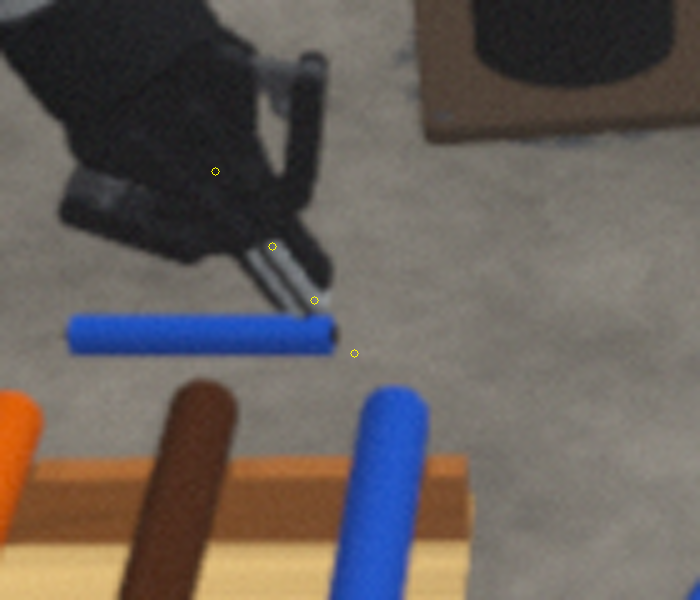

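The tip shifts along the finger axis too, landing near my mark for 30 mm back. So the real fingertips sit about 25 mm behind the reported TCP, and I need to command about 25 mm deeper. I'll return to upright, open, and descend carefully while watching the force.

```bash
python3 -m jog '[{"grip":0,"xyz":[0,0,0],"dr":[0,-0.12,0]},{"grip":0,"xyz":[0,0,0],"dr":[0,-0.24,0]},{"grip":0,"xyz":[0,0,0],"dr":[0,-0.36,0]},{"grip":0,"xyz":[0,0,0],"dr":[0,-0.48,0]},{"grip":0,"xyz":[0,0,0],"dr":[0,-0.5,0]},{"grip":0,"xyz":[0,0,0],"dr":[0,-0.5,0]},{"grip":0,"xyz":[0,0,0],"dr":[0,-0.5,0]},{"grip":0,"xyz":[0,0,0],"dr":[0,-0.5,0]}]'
python3 -m jog '[{"grip":0,"xyz":[0,0,0.04],"dr":[0,0,0]},{"grip":0,"xyz":[0,0,0.08],"dr":[0,0,0]},{"grip":0,"xyz":[0,0,0.1],"dr":[0,0,0]},{"grip":0,"xyz":[0,0,0.113],"dr":[0,0,0]},{"grip":0,"xyz":[0,0,0.113],"dr":[0,0,0]},{"grip":0,"xyz":[0,0,0.113],"dr":[0,0,0]}]'
python3 -c "
from h import *
to(.525,-.129,83)
tip('pics/s5.png')"
```

```text
time: 4.82
eef_pos: [0.5252, -0.1301, 0.1538]
tcp_rot: [0.749, 0.663, 0.0, -0.0]
contact_force: [-0.3, 0.5, -0.2]
opening: 1.002
time: 5.32
eef_pos: [0.5245, -0.1307, 0.0399]
tcp_rot: [0.749, 0.662, -0.0, -0.001]
contact_force: [0.2, -1.2, -0.3]
opening: 1.001
t 5.3167 pos [ 0.5245 -0.1307  0.0399] jaw 82.92 tilt [-0.0021  0.0014 -1.    ] open 1.001 F [ 0.24 -1.18 -0.25]
tool shift [0.0017 0.0003 0.    ] dr z -0.0015
tcp px [[255.4, 274.8], [254.3, 264.0], [253.2, 252.8], [251.6, 237.5]] crop origin [185 204] pos [ 0.5245 -0.1307  0.0399] 5.3167
```

View pics/s5.png

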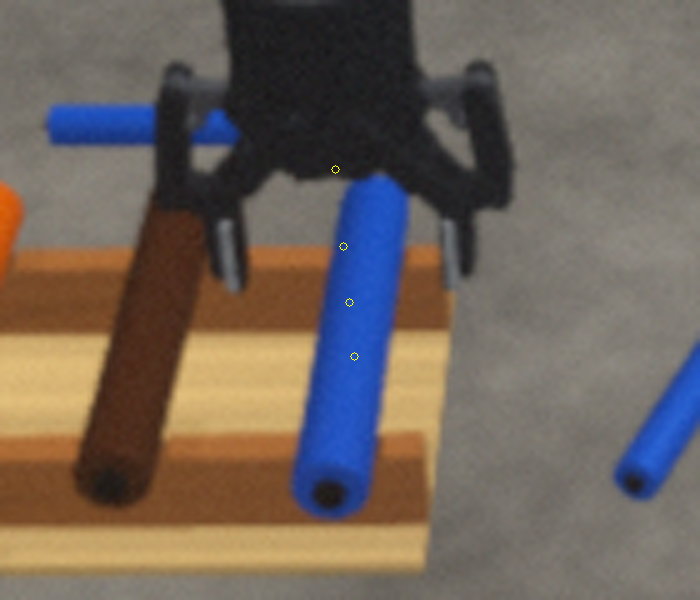

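```bash
python3 -m jog '[{"grip":0,"xyz":[0.002,0,0.012],"dr":[0,0,0]},{"grip":0,"xyz":[0.002,0,0.024],"dr":[0,0,0]},{"grip":0,"xyz":[0.002,0,0.034],"dr":[0,0,0]},{"grip":0,"xyz":[0.002,0,0.034],"dr":[0,0,0]},{"grip":0,"xyz":[0.002,0,0.034],"dr":[0,0,0]}]'
python3 -c "
from h import *
to(.525,-.129,83)
tip('pics/s6.png')"
```

```text
time: 5.78
eef_pos: [0.5246, -0.1275, 0.0057]
tcp_rot: [0.749, 0.663, -0.0, -0.001]
contact_force: [0.4, 0.1, -0.4]
opening: 0.998
t 5.7833 pos [ 0.5246 -0.1275  0.0057] jaw 83.03 tilt [-0.0022  0.001  -1.    ] open 0.998 F [ 0.43  0.05 -0.37]
tool shift [-0.0015  0.0006 -0.    ] dr z 0.0005
tcp px [[258.1, 286.7], [257.0, 276.2], [255.9, 265.4], [254.4, 250.6]] crop origin [188 216] pos [ 0.5246 -0.1275  0.0057] 5.7833
```

View pics/s6.png

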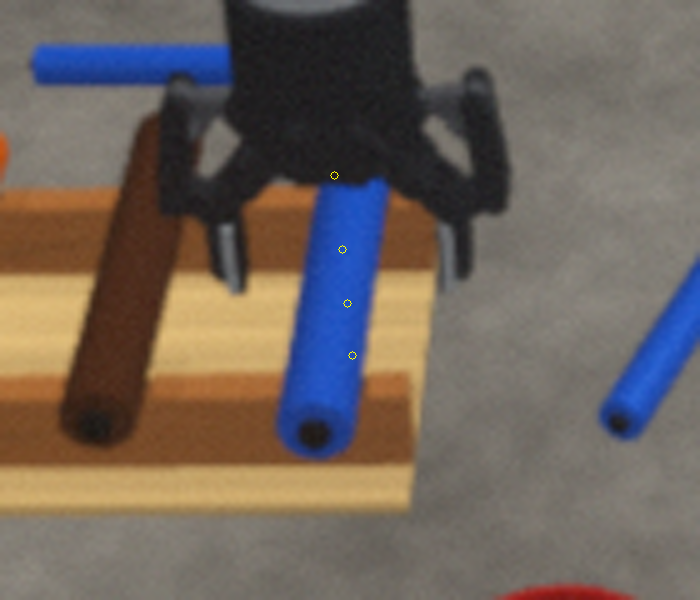

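```bash
python3 -m jog '[{"grip":0.5,"xyz":[0,0,0],"dr":[0,0,0]},{"grip":0.7,"xyz":[0,0,0],"dr":[0,0,0]},{"grip":1,"xyz":[0,0,0],"dr":[0,0,0]},{"grip":1,"xyz":[0,0,0],"dr":[0,0,0]},{"grip":1,"xyz":[0,0,0],"dr":[0,0,0]},{"grip":1,"xyz":[0,0,0],"dr":[0,0,0]},{"grip":1,"xyz":[0,0,0],"dr":[0,0,0]},{"grip":1,"xyz":[0,0,0],"dr":[0,0,0]}]' 35
python3 -c "
from h import *
to(.525,-.129,83)
tip('pics/s7.png')"
```

```text
time: 6.5
eef_pos: [0.5259, -0.1298, 0.0078]
tcp_rot: [0.749, 0.663, -0.001, 0.002]
contact_force: [-1.8, -5.0, 2.6]
opening: 0.358
t 6.5 pos [ 0.5259 -0.1298  0.0078] jaw 83.08 tilt [ 8.0e-04 -3.5e-03 -1.0e+00] open 0.358 F [-1.83 -5.04  2.55]
tool shift [ 0.0007 -0.001  -0.    ] dr z 0.0014
tcp px [[257.0, 286.4], [255.9, 275.9], [254.9, 265.1], [253.5, 250.1]] crop origin [186 216] pos [ 0.5259 -0.1298  0.0078] 6.5
```

View pics/s7.png

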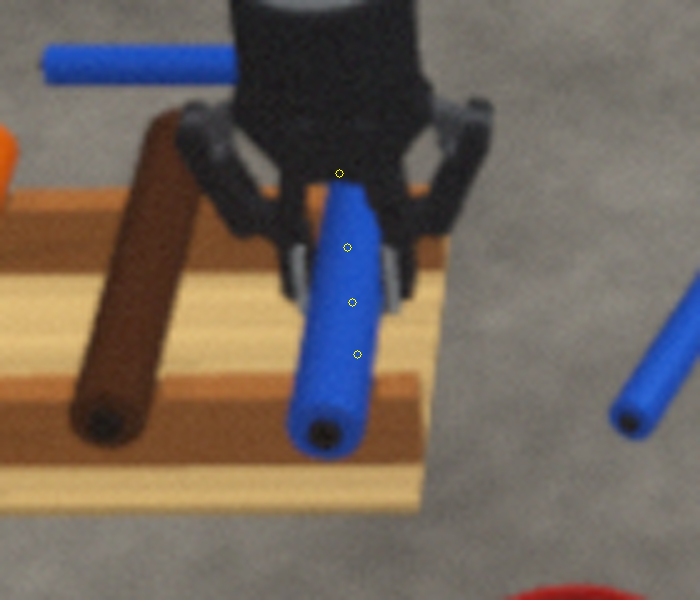

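```bash
python3 -m jog '[{"grip":1,"xyz":[0,0,-0.01],"dr":[0,0,0]},{"grip":1,"xyz":[0,0,-0.025],"dr":[0,0,0]},{"grip":1,"xyz":[0,0,-0.045],"dr":[0,0,0]},{"grip":1,"xyz":[0,0,-0.07],"dr":[0,0,0]},{"grip":1,"xyz":[0,0,-0.095],"dr":[0,0,0]},{"grip":1,"xyz":[0,0,-0.11],"dr":[0,0,0]},{"grip":1,"xyz":[0,0,-0.11],"dr":[0,0,0]},{"grip":1,"xyz":[0,0,-0.11],"dr":[0,0,0]}]' 45
python3 -c "
from h import *
to(.503,.190,75.5)
tip('pics/s8.png')"
```

```text
time: 7.22
eef_pos: [0.5259, -0.1279, 0.1178]
tcp_rot: [0.749, 0.663, 0.001, 0.001]
contact_force: [-0.5, -0.9, -1.4]
opening: 0.357
t 7.2167 pos [ 0.5259 -0.1279  0.1178] jaw 83.03 tilt [ 2.1e-03 -6.0e-04 -1.0e+00] open 0.357 F [-0.5  -0.94 -1.43]
tool shift [ 3.128e-01 -6.130e-02 -2.000e-04] dr z 0.1315
tcp px [[253.8, 246.3], [252.7, 234.6], [251.5, 222.5], [249.8, 205.8]] crop origin [183 176] pos [ 0.5259 -0.1279  0.1178] 7.2167
```

View pics/s8.png

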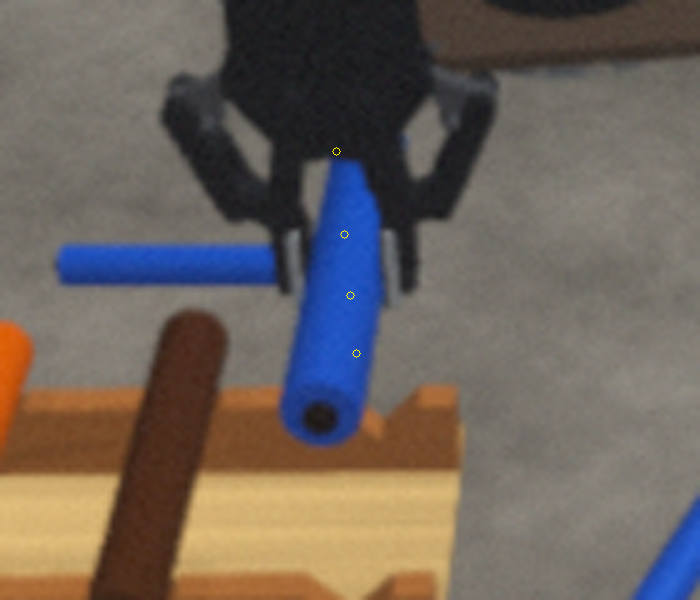

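```bash
python3 -m jog '[{"grip":1,"xyz":[0.01,-0.002,0],"dr":[0,0,0]},{"grip":1,"xyz":[0.035,-0.007,0],"dr":[0,0,0.02]},{"grip":1,"xyz":[0.07,-0.014,0],"dr":[0,0,0.04]},{"grip":1,"xyz":[0.105,-0.02,0],"dr":[0,0,0.06]},{"grip":1,"xyz":[0.14,-0.027,0],"dr":[0,0,0.08]},{"grip":1,"xyz":[0.175,-0.034,0],"dr":[0,0,0.1]},{"grip":1,"xyz":[0.21,-0.041,0],"dr":[0,0,0.12]},{"grip":1,"xyz":[0.245,-0.048,0],"dr":[0,0,0.131]},{"grip":1,"xyz":[0.28,-0.055,0],"dr":[0,0,0.131]},{"grip":1,"xyz":[0.303,-0.059,0],"dr":[0,0,0.131]},{"grip":1,"xyz":[0.313,-0.061,0],"dr":[0,0,0.131]},{"grip":1,"xyz":[0.313,-0.061,0],"dr":[0,0,0.131]}]'
python3 -m jog '[{"grip":1,"xyz":[0,0,0.02],"dr":[0,0,0]},{"grip":1,"xyz":[0,0,0.04],"dr":[0,0,0]},{"grip":1,"xyz":[0,0,0.06],"dr":[0,0,0]},{"grip":1,"xyz":[0,0,0.07],"dr":[0,0,0]},{"grip":1,"xyz":[0,0,0.07],"dr":[0,0,0]},{"grip":1,"xyz":[0,0,0.07],"dr":[0,0,0]}]'
python3 -c "
from h import *
to(.503,.190,75.5)
tip('pics/s9.png')
cv2.imwrite('pics/t9.png',cv2.resize(ctrl.read_camera('top')[120:290,160:330,::-1],None,fx=3.5,fy=3.5,interpolation=cv2.INTER_CUBIC))"
```

```text
time: 8.27
eef_pos: [0.5011, 0.1922, 0.1151]
tcp_rot: [0.79, 0.614, -0.001, -0.001]
contact_force: [0.1, -0.6, -1.4]
opening: 0.36
time: 8.77
eef_pos: [0.5025, 0.1893, 0.0462]
tcp_rot: [0.791, 0.612, -0.001, -0.0]
contact_force: [-0.5, -1.0, -0.4]
opening: 0.36
t 8.7667 pos [0.5025 0.1893 0.0462] jaw 75.45 tilt [-1.9e-03 -5.0e-04 -1.0e+00] open 0.36 F [-0.45 -1.01 -0.39]
tool shift [ 0.0008  0.0003 -0.    ] dr z -0.0008
tcp px [[396.7, 254.6], [397.7, 243.9], [398.6, 232.8], [400.0, 217.6]] crop origin [326 184] pos [0.5025 0.1893 0.0462] 8.7667
```

View pics/s9.png

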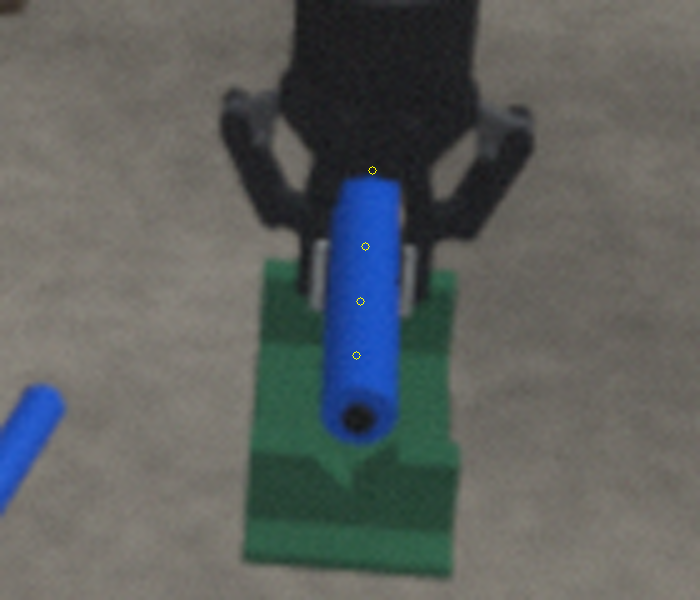

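View pics/t9.png

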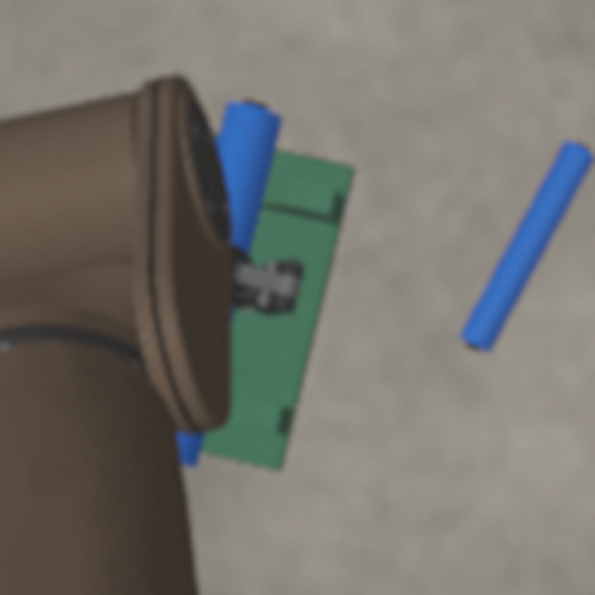

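```bash
python3 -c "
from h import *
a=np.radians(-14.5);ax=np.array([np.cos(a),np.sin(a)])
e=onz('scene',[(397.5,267.5)],.0885)[0,:2];print('scene front end',e,'-> centre',e-.1*ax)
f=onz('top',[(160+253/3.5,120+101/3.5)],.0885)[0,:2];g=onz('top',[(160+187/3.5,120+463/3.5)],.0885)[0,:2]
print('top far end',f,'centre',f-.1*ax,'near end',g,g+.1*ax)
# same measure on the roller in the rack as a check (s7)
print('proj expected front/back axis ends', proj('scene',[[.503+.1*ax[0],.19+.1*ax[1],.0885]]),proj('top',[[.503+.1*ax[0],.19+.1*ax[1],.0885],[.503-.1*ax[0],.19-.1*ax[1],.0885]]))
"
```

```text
scene front end [0.6004187 0.1642001] -> centre [0.50360394 0.1892381 ]
top far end [0.60271253 0.16649381] centre [0.50589777 0.19153181] near end [0.40232549 0.20491904] [0.49914026 0.17988104]
proj expected front/back axis ends [[397.79234983 267.28944557]] [[233.0774067  150.29040386]
 [208.19601223 250.40270454]]
```

The roller is centred over the seat: the scene view gives (0.5036, 0.189), and the top view's far end agrees to 3 mm. Now I'll lower it.

```bash
python3 -m jog '[{"grip":1,"xyz":[0.0005,0,0.01],"dr":[0,0,0]},{"grip":1,"xyz":[0.0005,0,0.018],"dr":[0,0,0]},{"grip":1,"xyz":[0.0005,0,0.025],"dr":[0,0,0]},{"grip":1,"xyz":[0.0005,0,0.03],"dr":[0,0,0]},{"grip":1,"xyz":[0.0005,0,0.033],"dr":[0,0,0]},{"grip":1,"xyz":[0.0005,0,0.035],"dr":[0,0,0]},{"grip":1,"xyz":[0.0005,0,0.035],"dr":[0,0,0]}]'
python3 -c "
from h import *
to(.503,.190,75.5)
tip('pics/s10.png')"
```

```text
time: 9.45
eef_pos: [0.5027, 0.1906, 0.0112]
tcp_rot: [0.791, 0.612, -0.0, -0.0]
contact_force: [0.4, -1.2, -1.5]
opening: 0.359
t 9.45 pos [0.5027 0.1906 0.0112] jaw 75.52 tilt [-1.1e-03 -2.0e-04 -1.0e+00] open 0.359 F [ 0.42 -1.15 -1.54]
tool shift [-0.0005  0.0005 -0.    ] dr z 0.0004
tcp px [[396.3, 266.8], [397.2, 256.4], [398.1, 245.7], [399.4, 231.0]] crop origin [326 196] pos [0.5027 0.1906 0.0112] 9.45
```

View pics/s10.png

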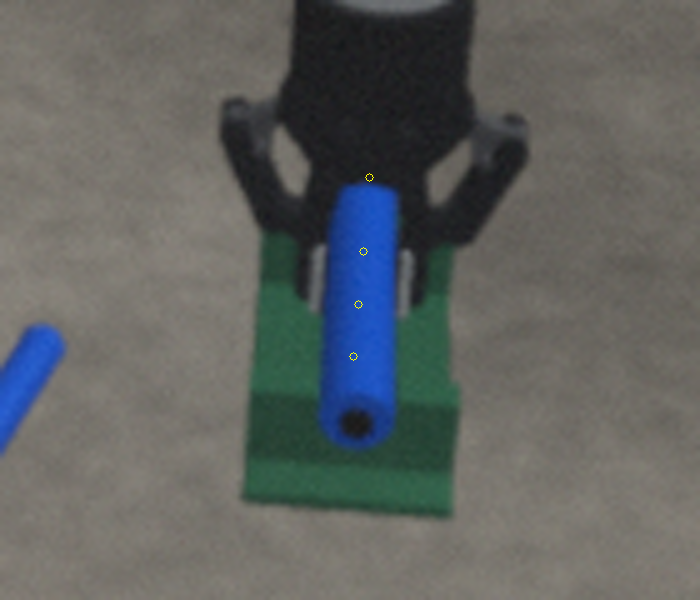

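Still hanging free (weight only), and about 3 mm to go. I'll ease it down until contact.

```bash
python3 -m jog '[{"grip":1,"xyz":[0,0,0.001],"dr":[0,0,0]},{"grip":1,"xyz":[0,0,0.002],"dr":[0,0,0]},{"grip":1,"xyz":[0,0,0.003],"dr":[0,0,0]},{"grip":1,"xyz":[0,0,0.003],"dr":[0,0,0]}]'
python3 -m jog '[{"grip":1,"xyz":[0,0,0.0005],"dr":[0,0,0]},{"grip":1,"xyz":[0,0,0.001],"dr":[0,0,0]},{"grip":1,"xyz":[0,0,0.001],"dr":[0,0,0]}]'
```

```text
time: 9.83
eef_pos: [0.5031, 0.1906, 0.0088]
tcp_rot: [0.791, 0.612, 0.0, 0.0]
contact_force: [0.3, -1.3, -1.3]
opening: 0.363
time: 10.08
eef_pos: [0.5032, 0.1905, 0.0085]
tcp_rot: [0.791, 0.612, -0.0, 0.0]
contact_force: [-1.9, -1.9, 4.4]
opening: 0.354
```

Contact: the vertical force went from -1.3 to +4.4 N. I'll open gradually.

```bash
python3 -m jog '[{"grip":0.6,"xyz":[0,0,0],"dr":[0,0,0]},{"grip":0.55,"xyz":[0,0,0],"dr":[0,0,0]},{"grip":0.5,"xyz":[0,0,0],"dr":[0,0,0]},{"grip":0.4,"xyz":[0,0,0],"dr":[0,0,0]},{"grip":0.2,"xyz":[0,0,0],"dr":[0,0,0]},{"grip":0,"xyz":[0,0,0],"dr":[0,0,0]},{"grip":0,"xyz":[0,0,0],"dr":[0,0,0]},{"grip":0,"xyz":[0,0,0],"dr":[0,0,0]},{"grip":0,"xyz":[0,0,0],"dr":[0,0,0]}]' 20
python3 -c "
from h import *
to(.503,.190,75.5)
tip('pics/s11.png')"
```

```text
time: 10.83
eef_pos: [0.503, 0.1906, 0.0078]
tcp_rot: [0.791, 0.612, -0.0, -0.0]
contact_force: [-0.0, 0.0, 0.2]
opening: 1.0
t 10.8333 pos [0.503  0.1906 0.0078] jaw 75.51 tilt [-0.  0. -1.] open 1.0 F [-0.    0.05  0.17]
tool shift [-0.0006  0.0001 -0.    ] dr z 0.0002
tcp px [[396.2, 268.1], [397.1, 257.7], [398.1, 247.0], [399.3, 232.3]] crop origin [326 198] pos [0.503  0.1906 0.0078] 10.8333
```

View pics/s11.png

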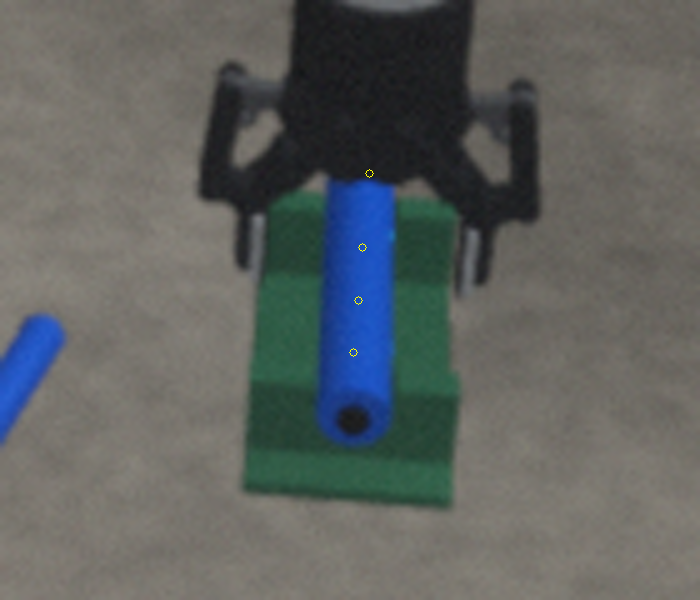

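Released and seated. I'll rise straight up, then swing aside for a clear view.

```bash
python3 -m jog '[{"grip":0,"xyz":[0,0,-0.02],"dr":[0,0,0]},{"grip":0,"xyz":[0,0,-0.05],"dr":[0,0,0]},{"grip":0,"xyz":[0,0,-0.09],"dr":[0,0,0]},{"grip":0,"xyz":[0,0,-0.13],"dr":[0,0,0]},{"grip":0,"xyz":[0,0,-0.17],"dr":[0,0,0]},{"grip":0,"xyz":[0,0,-0.19],"dr":[0,0,0]},{"grip":0,"xyz":[0,0,-0.19],"dr":[0,0,0]}]'
python3 -m jog '[{"grip":0,"xyz":[0.04,0,0],"dr":[0,0,0]},{"grip":0,"xyz":[0.08,0,0],"dr":[0,0,0]},{"grip":0,"xyz":[0.12,0,0],"dr":[0,0,0]},{"grip":0,"xyz":[0.16,0,0],"dr":[0,0,0]},{"grip":0,"xyz":[0.2,0,0],"dr":[0,0,0]},{"grip":0,"xyz":[0.24,0,0],"dr":[0,0,0]},{"grip":0,"xyz":[0.28,0,0],"dr":[0,0,0]},{"grip":0,"xyz":[0.3,0,0],"dr":[0,0,0]},{"grip":0,"xyz":[0.3,0,0],"dr":[0,0,0]},{"grip":0,"xyz":[0.3,0,0],"dr":[0,0,0]}]'
python3 - <<'E'
from h import *
t=ctrl.read_camera('top');s=ctrl.read_camera('scene')
cv2.imwrite('pics/t12.png',t[:,:,::-1]);cv2.imwrite('pics/s12.png',s[:,:,::-1])
t0=cv2.imread('pics/top0.png')[:,:,::-1].copy()
for lab,im in(('before',t0),('now',t)):
    for c,lo,hi in(("blue",(105,150,30),(125,255,255)),("orange",(5,180,120),(20,255,255)),("brown",(0,60,30),(14,200,110))):
        for m,st,ce in blobs(im,lo,hi,300):
            w=onz('top',np.argwhere(m)[:,::-1],.05)[:,:2];q=cv2.minAreaRect((w*1000).astype(np.float32))
            if 180<max(q[1])<230 and min(q[1])<60: print(lab,c,np.round(q[0],1),np.round(q[1],1),round(q[2],1))
E
```

```text
time: 11.47
eef_pos: [0.5068, 0.1913, 0.2053]
tcp_rot: [0.791, 0.612, 0.006, 0.003]
contact_force: [1.3, -0.9, -0.3]
opening: 0.999
time: 12.3
eef_pos: [0.5773, 0.4816, 0.1954]
tcp_rot: [0.79, 0.613, -0.002, 0.0]
contact_force: [-0.2, -0.7, -0.2]
opening: 1.001
before blue [ 525.3 -128.3] [ 26.5 202. ] 83.0
before orange [ 503.  -307.1] [ 32.4 201.5] 83.1
now blue [501.8 191.8] [ 31.9 202.6] 75.4
now orange [ 503.  -307.1] [ 32.4 201.5] 83.2
```

View pics/t12.png

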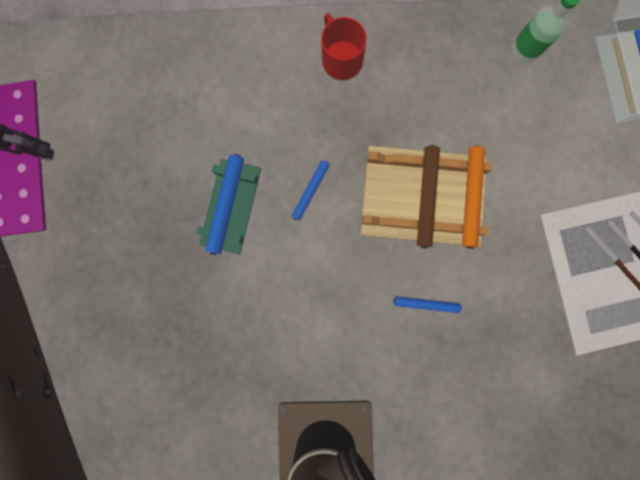

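View pics/s12.png

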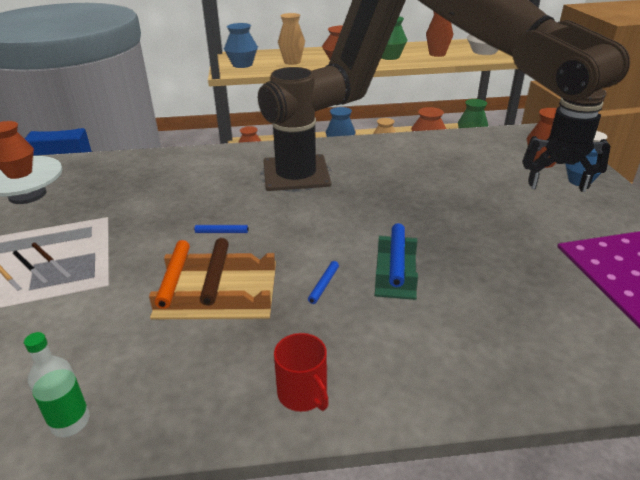

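The pictures show the blue roller in both rest notches (top view, (225,204)). Brown (429,196) and orange (474,196) are where they started, and the arm is clear.

```bash
python3 -c "
from plant import ctrl
print(ctrl.sign_off())"
```

```text
the job is handed in; nothing more can be done
None
```

The blue roller is now in the green rest, and the job is handed in; no verdict was reported. I lifted it about 110 mm clear of the rack and lowered it into both notches until it touched (vertical force -1.3 to +4.4 N). I then opened the fingers slowly and moved the arm away, finishing about 12.4 s into the 38 s.

**Last checks:**
- **Blue roller:** the top view puts its centre at (0.502, 0.192), about 2 mm from the measured seat at (0.503, 0.190). Its axis is within about 0.2° of the seat's. I judged the height only by the contact force and the look of the scene picture.
- **Other rollers:** orange measured the same before and after. My colour filter did not pick up the brown one, so I checked it by eye only, and it is at the same pixels as before.

**Disagreement found:** in the scene camera the fingertips sat about 25 mm short of the reported TCP. A tilt test showed the error lies along the fingers, so I grasped and placed about 25 mm deeper than the reported height. No unexpected contact showed. The brown and orange rollers stayed put.

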